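Slide the dish stage to its marked stop

TASK

Bring the dish stage to its viewing position: with the gripper's fingertips press down the spring pad in the middle of the slider to free its brake and, keeping it pressed, push the slider along the rail until it is right up against the marked stop (the stop with the upright pointed post). Then let the pad spring back up so that the brake holds the slider there. Only press and push: do not force the slider along with its brake on, do not pinch or lift anything, and leave the vial, the dye bottle and the marker pen where they are.

Things in the scene. Friction and masses are not known exactly. Their poses are not given: they have to be found in the camera images.
- rail: Straight metal channel rail fixed to the bench, 432 mm long, 78 mm wide over its foot plate, 30 mm high. Origin: centre of its underside on the bench; its y axis runs along the rail, its x axis across it (away from the robot), z up. It stands at a different place and yaw each time.
- slider (a joint): Position of the slider along the rail's y axis in m: 0 at the rail's middle, growing toward the rail's +y. With the pad up a friction brake holds it (15 to 23 N); with it pressed it runs freely (1 to 3 N). A metal saddle 100 mm long, 64 mm wide, with a flat tray and fixed petri dish on the rail's +x side, out to 138 mm from the middle line, dish top 53 mm above the bench.
- slider_mid (a point): Point on the slider, on the rail's middle line, halfway between its two end cheeks, 42 mm above the bench. The cheeks are 20 mm thick, top 70 mm above the bench; between them is a well 60 mm long, open at both sides, whose floor is the press pad. A finger in the well moves the slider by pushing against a cheek.
- pad (a joint): How far the press pad is down, in m: 0 up (brake on), 0.008 fully down. A ribbed black rubber plate, 62 mm across the rail, 56 mm along it. It starts to move at about 13 N, needs about 16 N fully down, and springs back up by itself. The brake is free from about 1 mm down; press it 3 to 8 mm.
- pad_top (a point): Centre of the pad's top face (moves with slider and pad); 56 mm above the bench with the pad up. The cheeks stand 14 mm above it. A finger pressing on the pad also drags the slider with it by friction, either way, so at the stop lift straight up.
- marked_stop_mid (a point): Middle of the marked stop, on the rail's middle line, 42 mm above the bench: a metal block clamped to the rail (immovable), 24 mm along the rail, 68 mm across, top at 50 mm, with an upright pointed steel post, 12 mm thick, 20 mm off the middle line on the rail's +x side, tip at 92 mm. At either end of the travel. The slider touches it when slider_mid is 62 mm from this point.
- plain_stop_mid (a point): The same point of the plain stop at the other end of the travel: an equal block without the pointed post. Not the one to go to.
- vial: Loose small clear vial with a white cap, 21 mm wide, 45 mm tall, standing near the rail; origin at its underside. Leave alone.
- dye_bottle: Loose small amber dropper bottle with a black cap, 34 mm wide, 62 mm tall, standing near the rail; origin at its underside. Leave alone.
- marker_black: Loose marker pen with a black cap, 136 mm long, 15 mm thick, lying beyond the rail; origin at the middle of its underside. Leave alone.

How it is judged:
By the outcome, as a careful person would: the job done as asked, in the order asked, and still so for the second after the job is handed in, with the robot touching nothing.
It also fails if it takes over 35 s, if anything falls off the work surface, if the arm or the gripper's body presses on something with over 40 N, if the wrist force passes 120 N, or if a joint passes its speed limit or range.

ROBOT

A 7-joint arm with a two-finger parallel gripper is mounted at the origin on the work surface; the furniture and walls round the work are solid. World frame = base frame: x ahead of the robot, y to its left, z up, the work surface at z = 0. Lengths are in m, angles in rad, forces in N, time in s.
With the tool pointing down it reaches from about 0.35 to 0.9 m from the base axis. Payload 8.1 kg.
Tool frame: the origin (TCP) lies at the very end of the fingers, on their centre line; the grasp point (between the pads) lies 19 mm behind it (arm.tcp_to_grasp is the distance from the TCP to the grasp point, in m); z points along the fingers, y is the line along which they close (so a half turn about z gives the same grasp; the last joint's range is limited). The gripper opens to 92 mm and grips with 3 to 60 N. Pads are 19 mm wide; open, the fingers measure 130 mm over their backs; the gripper's body (75 mm by 190 mm) begins 47 mm behind the grasp point.
Start: joints at [1.019, 0.434, 0.025, 1.573, -0.012, 1.134, -0.075], TCP at [0.271, -0.563, 0.227] pointing down, gripper open.
Joint ranges: [-2.62, 2.62], [-0.44, 2.09], [-1.27, 1.32], [0.08, 2.57], [-1.32, 4.46], [0.12, 2], [-2.74, 2.74]. Speed limits (rad/s): [2.22, 2.22, 3.01, 3.01, 3.14, 3.14, 3.14].

INTERFACE

Orientations are given as a rotation vector (axis times angle).
In Python, from cell import arm gives the robot as it stands.
- The arm moves only by the shell command python3 nudge.py [FORCE], which reads ROWS from standard input. ROWS is a JSON list of rows, 1 to 10 of them, each an object with the fields d (a list: dx, dy, dz in shares of the most that a row can go, 1 being 50 mm), spin (a turn about the tool's z in fractions of the full range, 1 being 180 degrees), finger_gap (the opening from 0.0 (shut) to 1.0 (fully open)); a field left out counts as zero (the opening has to be given); each row shifts and turns the commanded pose from where the row before left it, along the tool's axes as they then stand; what a row does not reach is not made up. A row lasts 1/10 s, in which the tool goes at most 0.05 m and 0.15 rad, less where a joint would pass 70% of its speed; a pose out of reach is approached as far as the arm can. The fingers move at their own pace and stop on an object; FORCE is the grip in N (left out, the last holds). Time passes only in rows, so rows that do not move let the fingers close. It prints the time, the measured TCP pose, the force, the opening and the grip force at its end. No shift or turn number may pass 1 either way. Input that does not fit is refused with a message, and nothing moves.
- arm.observe(): the state, without advancing time (a new reading comes with each control period).
- arm.get_image(name): name is "scene" or "side" or "wrist"; returns a dict with "image" (384x512x3 uint8, blue, green, red), "fx", "fy", "cx", "cy" (pixels), "cam_to_world" (4x4, takes a point from camera to world coordinates); the wrist camera has in their place "mount" (4x4, takes a point from camera to tool coordinates, whose origin is the TCP and whose axes are the flange's). Camera axes: x right, y down, z forward; pixel columns grow to the right and rows downward; lengths in m; the calibration is good to about 2 mm. A picture is of the moment at which its call begins: read the wrist's pose just before it. There is no depth.
- arm.sign_off(): hands the job in; it is judged then, once.
The state is a dict: "clock": time; "joints": joint angles; "dq": joint speeds; "joint_efforts": joint torques, N m; "position": TCP position; "ee_rot": TCP orientation; "force": force on the tool from outside, world axes, zero at the start; "ft_torque": the same for the moment, N m; "width": opening from 0.0 (shut) to 1.0 (fully open); "gripper_force": force on a finger pad.
Only numpy, scipy, OpenCV 4.12 (cv2) and the standard library are available. Lean on these libraries where they do the work, as an engineer would, in place of code of your own. Each camera call takes 0.05 s, during which the arm holds its last target. There are 200 camera calls.

## Working session

There is one attempt and no reset: what is moved stays moved. The work goes in short steps, Python scripts to look and compute and a shell command to move; the robot and the scene stay as the last step left them, time stands still between calls to the robot, and variables do not carry over. Pictures are saved under pics/ and viewed, at most 10 in all, crops included, and the job is handed in when it is done.

```bash
ls; mkdir -p pics
python3 - <<'E'
from cell import arm
import cv2,pickle
s=arm.observe();print(s['clock'],s['position'],s['ee_rot'],s['force'],s['width'])
d={}
for n in("scene","side"):
    d[n]=arm.get_image(n);cv2.imwrite(f"pics/{n}0.png",d[n]['image'])
pickle.dump(d,open('im.pkl','wb'))
E
```

```text
cell.py
nudge.py
pics
0.0 [ 0.27091822 -0.56264857  0.22595355] [-3.06135738e+00 -6.98721172e-01  7.62827614e-04] [-0.58704251 -0.12196067  0.22198519] 0.9983351209256975
```

View pics/scene0.png

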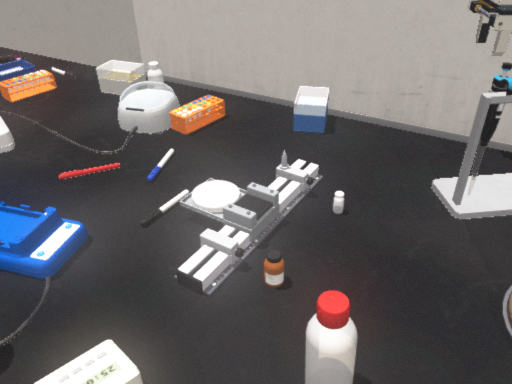

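View pics/side0.png

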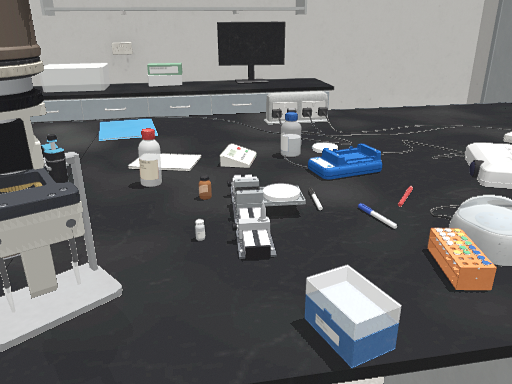

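The scene view shows the rail running from about (195,275) to (315,175). The post stop is at about (292,172), the slider at about (250,207), the plain stop at about (222,242) and the dish at (216,196). I'll enlarge both views to measure.

Run:
```python
import cv2,pickle
d=pickle.load(open('im.pkl','rb'))
c=d['scene']['image'][145:295,140:340];cv2.imwrite('pics/sc.png',cv2.resize(c,None,fx=4,fy=4,interpolation=cv2.INTER_CUBIC))
c=d['side']['image'][165:265,180:320];cv2.imwrite('pics/si.png',cv2.resize(c,None,fx=5,fy=5,interpolation=cv2.INTER_CUBIC))
for n in d:print(n,d[n]['fx'],d[n]['cx'],d[n]['cy'],d[n]['cam_to_world'].round(3).tolist())
```

```text
scene 460.00954299275924 256.39734861547703 193.60373927846587 [[-0.876, -0.262, 0.405, 0.223], [-0.482, 0.508, -0.714, 0.625], [-0.019, -0.82, -0.572, 0.569], [0.0, 0.0, 0.0, 1.0]]
side 426.7610781404704 258.4381674419697 187.41180694825482 [[0.984, -0.07, 0.162, 0.429], [-0.176, -0.365, 0.914, -0.966], [-0.005, -0.928, -0.372, 0.461], [0.0, 0.0, 0.0, 1.0]]
```

View pics/sc.png

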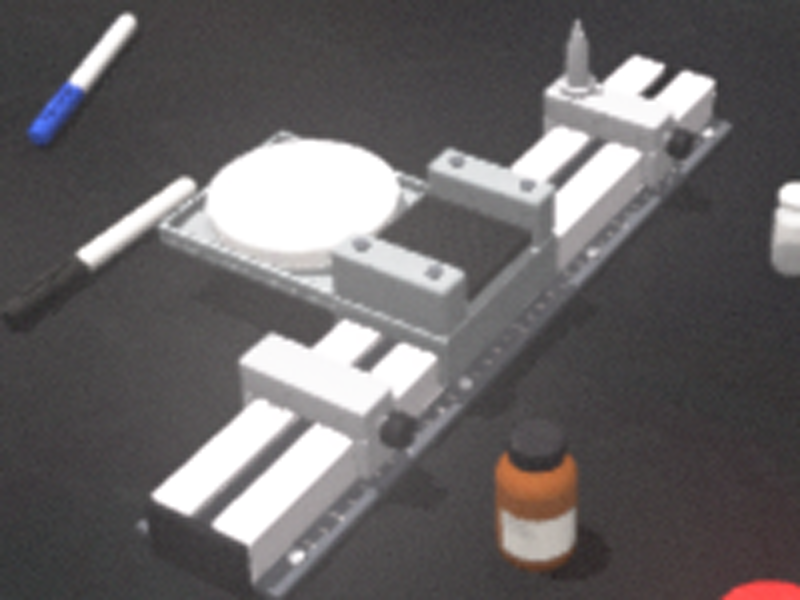

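View pics/si.png

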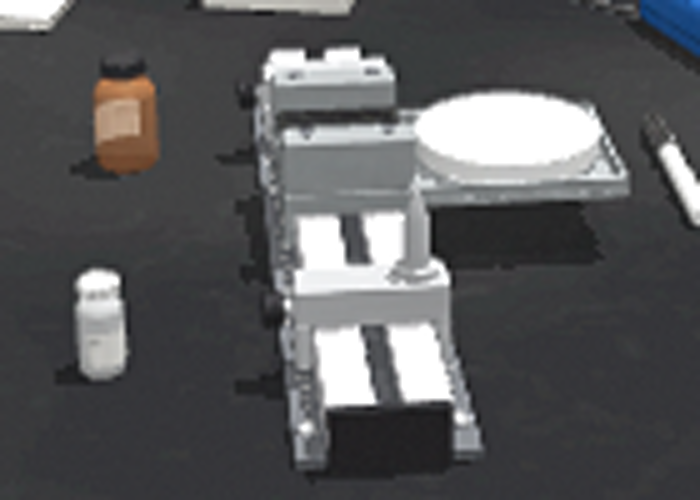

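```bash
cat > fit.py <<'E'
import cv2,pickle,numpy as np
from scipy.optimize import least_squares
d=pickle.load(open('im.pkl','rb'))
# cam, crop px, model fn (sm,sp,q,w)->rail mm
P=[('scene',266,592,lambda m,p,q,w:(-39,216,0)),('scene',730,125,lambda m,p,q,w:(-39,-216,4)),
('scene',577,20,lambda m,p,q,w:(20,m,92)),('scene',545,98,lambda m,p,q,w:(34,m+12,50)),('scene',668,132,lambda m,p,q,w:(-34,m+12,50)),
('scene',242,362,lambda m,p,q,w:(34,p+12,50)),('scene',370,415,lambda m,p,q,w:(-34,p+12,50)),('scene',392,380,lambda m,p,q,w:(-34,p-12,50)),('scene',272,335,lambda m,p,q,w:(34,p-12,50)),
('scene',333,258,lambda m,p,q,w:(w,q+50,70)),('scene',457,300,lambda m,p,q,w:(-w,q+50,70)),('scene',467,268,lambda m,p,q,w:(-w,q+30,70)),('scene',352,234,lambda m,p,q,w:(w,q+30,70)),
('scene',431,177,lambda m,p,q,w:(w,q-30,70)),('scene',450,150,lambda m,p,q,w:(w,q-50,70)),('scene',553,183,lambda m,p,q,w:(-w,q-50,70)),
('side',418,190,lambda m,p,q,w:(20,m,92)),('side',292,297,lambda m,p,q,w:(-34,m-12,50)),('side',449,290,lambda m,p,q,w:(34,m-12,50)),
('side',297,467,lambda m,p,q,w:(-39,-216,0)),('side',481,453,lambda m,p,q,w:(39,-216,0)),('side',284,143,lambda m,p,q,w:(-w,q-50,70)),('side',415,137,lambda m,p,q,w:(w,q-50,70))]
off={'scene':(140,145,4),'side':(180,165,5)}
def res(v):
    x,y,a,m,p,q,w=v;R=np.array([[np.cos(a),-np.sin(a),0],[np.sin(a),np.cos(a),0],[0,0,1]]);r=[]
    for c,u,t,f in P:
        D=d[c];ox,oy,s=off[c]
        X=R@np.array(f(m*1e3,p*1e3,q*1e3,w*1e3))/1e3+[x,y,0]
        Y=np.linalg.inv(D['cam_to_world'])@[*X,1]
        r+=[D['fx']*Y[0]/Y[2]+D['cx']-((u+.5)/s-.5+ox),D['fy']*Y[1]/Y[2]+D['cy']-((t+.5)/s-.5+oy)]
    return np.array(r)
o=least_squares(res,[.5,0,0,-.15,.15,0,.032],loss='soft_l1')
v=o.x;print('x y yaw sm sp q w',v.round(4));print(res(v).reshape(-1,2).round(1).tolist())
a=v[2];R=np.array([[np.cos(a),-np.sin(a)],[np.sin(a),np.cos(a)]])
for n,k in(('marked',v[3]),('plain',v[4]),('mid',v[5]),('goal',v[3]+.062)):print(n,(R@[0,k]+v[:2]).round(4))
E
python3 fit.py
sed -i "s/^P=\[('scene',266,592,lambda m,p,q,w:(-39,216,0)),/P=[/; s/('scene',457,300,lambda m,p,q,w:(-w,q+50,70)),//" fit.py
cat >> fit.py <<'E'
def gnd(c,u,t,z=0):
    D=d[c];M=D['cam_to_world'];r=M[:3,:3]@[(u-D['cx'])/D['fx'],(t-D['cy'])/D['fy'],1];k=(z-M[2,3])/r[2];return (M[:3,3]+k*r).round(3)
def proj(c,X):
    D=d[c];Y=np.linalg.inv(D['cam_to_world'])@[*X,1];return (D['fx']*Y[0]/Y[2]+D['cx']).round(),(D['fy']*Y[1]/Y[2]+D['cy']).round(),Y[2].round(2)
for n,c,u,t in(('standL','scene',462,214),('standcorner','scene',433,190),('sidebase','side',120,292),('vial','scene',338,212),('bottle','side',150,184),('bluebox','scene',310,130),('dye','scene',274,284)):print(n,gnd(c,u,t))
for X in((.271,-.563,.226),(.576,.02,.226),(.42,-.27,.226)):print(proj('scene',X),proj('side',X))
E
python3 fit.py
```

```text
x y yaw sm sp q w [ 0.575   0.0056 -0.068  -0.1433  0.1196  0.0181  0.0298]
[[1.2, 0.9], [1.3, 0.0], [0.5, -1.6], [-2.1, -1.2], [-0.3, -0.0], [-0.7, 0.3], [1.9, 1.1], [0.5, -0.7], [-0.4, -0.9], [-0.5, 1.2], [1.2, -0.5], [-0.5, -1.8], [0.4, 0.1], [0.7, 0.7], [-0.1, -1.3], [0.8, -1.3], [0.8, -1.6], [-0.1, -0.3], [0.6, 0.1], [0.6, -1.0], [-1.0, -0.9]]
marked [ 0.5653 -0.1373]
plain [0.5831 0.1249]
mid [0.5763 0.0237]
goal [ 0.5695 -0.0755]
standL [ 0.225 -0.211  0.   ]
standcorner [ 0.294 -0.272  0.   ]
sidebase [ 0.294 -0.285 -0.   ]
vial [ 0.447 -0.104  0.   ]
bottle [0.317 0.257 0.   ]
bluebox [ 0.642 -0.413  0.   ]
dye [0.472 0.135 0.   ]
(np.float64(489.0), np.float64(49.0), np.float64(1.06)) (np.float64(35.0), np.float64(269.0), np.float64(0.43))
(np.float64(250.0), np.float64(123.0), np.float64(0.77)) (np.float64(247.0), np.float64(123.0), np.float64(1.01))
(np.float64(390.0), np.float64(80.0), np.float64(0.91)) (np.float64(181.0), np.float64(167.0), np.float64(0.72))
```

Careful with the scale: shifts go in shares of 50 mm and turns go in shares of 180 degrees. That gives: 0.038 m is 0.76, -0.0095 m is -0.19, -0.13 rad / 3.1416 = -0.0414.

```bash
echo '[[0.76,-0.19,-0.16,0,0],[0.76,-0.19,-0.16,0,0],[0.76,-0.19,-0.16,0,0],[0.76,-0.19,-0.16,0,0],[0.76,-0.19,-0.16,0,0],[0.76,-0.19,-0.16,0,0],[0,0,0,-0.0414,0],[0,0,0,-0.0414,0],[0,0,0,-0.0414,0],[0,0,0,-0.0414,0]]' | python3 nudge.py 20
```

```text
refused: ROWS must be a list of objects, one for each row. Nothing was moved.
```

Wrong form. The message asks for a list of objects, one for each row, so I'll send the same numbers that way.

```bash
echo '[{"d":[0.76,-0.19,-0.16],"finger_gap":0},{"d":[0.76,-0.19,-0.16],"finger_gap":0},{"d":[0.76,-0.19,-0.16],"finger_gap":0},{"d":[0.76,-0.19,-0.16],"finger_gap":0},{"d":[0.76,-0.19,-0.16],"finger_gap":0},{"d":[0.76,-0.19,-0.16],"finger_gap":0},{"spin":-0.0414,"finger_gap":0},{"spin":-0.0414,"finger_gap":0},{"spin":-0.0414,"finger_gap":0},{"spin":-0.0414,"finger_gap":0}]' | python3 nudge.py 20
cat > go.py <<'E'
import sys,numpy as np
from cell import arm
from scipy.spatial.transform import Rotation as R
s=arm.observe();r=R.from_rotvec(s['ee_rot']);m=r.as_matrix()
print(s['clock'],np.round(s['position'],4),'F',np.round(s['force'],1),'w',s['width'],'yang',np.degrees(np.arctan2(m[1,1],m[0,1])).round(1),'z',m[:,2].round(3))
if len(sys.argv)>3:print('tool d',(m.T@(np.array(list(map(float,sys.argv[1:4])))-s['position'])).round(4))
E
python3 go.py .5763 .0237 .2
```

```text
clock: 1.1
position: [0.4517, -0.4126, 0.2742]
ee_rot: [-2.775, -1.47, 0.001]
force: [-0.2, 0.4, -0.3]
width: 0.178
gripper_force: 0.0
1.1 [ 0.4517 -0.4126  0.2742] F [-0.2  0.4 -0.3] w 0.17840434697688504 yang -34.2 z [-0.001  0.    -1.   ]
tool d [ 0.4309 -0.1419  0.0743]
```

In the tool's units: -0.133 rad / 3.1416 = -0.0423.

```bash
echo '[{"spin":-0.042,"finger_gap":0},{"spin":-0.042,"finger_gap":0},{"spin":-0.042,"finger_gap":0},{"spin":-0.0423,"finger_gap":0}]' | python3 nudge.py; echo '[{"d":[0.876,0.19,0],"finger_gap":0},{"d":[0.876,0.19,0],"finger_gap":0},{"d":[0.876,0.19,0],"finger_gap":0},{"d":[0.876,0.19,0],"finger_gap":0},{"d":[0.876,0.19,0],"finger_gap":0},{"d":[0.876,0.19,0],"finger_gap":0},{"d":[0.876,0.19,0],"finger_gap":0},{"d":[0.876,0.19,0],"finger_gap":0},{"d":[0.876,0.19,0],"finger_gap":0},{"d":[0.876,0.19,0],"finger_gap":0}]' | python3 nudge.py >/dev/null;  echo '[{"d":[0,0,0.8],"finger_gap":0},{"d":[0,0,0.8],"finger_gap":0},{"d":[0,0,0.8],"finger_gap":0},{"d":[0,0,0.8],"finger_gap":0},{"d":[0,0,0.4],"finger_gap":0},{"finger_gap":0}]' | python3 nudge.py
python3 go.py .5759 .0177 .090
python3 - <<'E'
from cell import arm
import cv2,numpy as np
a=arm.get_image('scene')['image'][115:265,160:330];b=arm.get_image('side')['image'][130:250,190:310]
cv2.imwrite('pics/v1.png',np.hstack([cv2.resize(a,(453,400)),cv2.resize(b,(340,400))[:, :340]]))
E
```

```text
clock: 1.5
position: [0.4516, -0.4127, 0.2743]
ee_rot: [-2.295, -2.144, 0.0]
force: [-0.4, 0.6, 0.4]
width: 0.003
gripper_force: 0.0
clock: 3.1
position: [0.576, 0.0166, 0.0914]
ee_rot: [-2.298, -2.136, 0.008]
force: [-1.2, -0.3, 1.0]
width: 0.008
gripper_force: 0.0
3.1 [0.576  0.0166 0.0914] F [-1.2 -0.3  1. ] w 0.0075715371869256734 yang -4.2 z [-0.006 -0.001 -1.   ]
tool d [ 0.0011 -0.0002  0.0014]
```

View pics/v1.png

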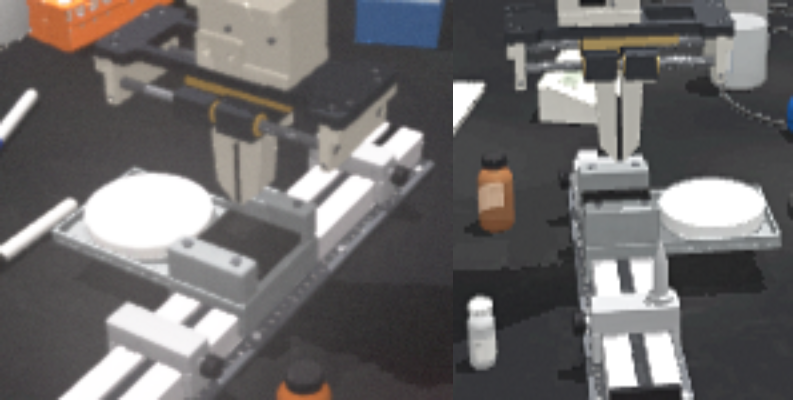

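Both views show the closed fingertips over the pad: (245,200) in the left half and (620,155) in the right half. They are centred across the rail and slightly toward the far cheek. Now I'll descend.

In the tool's units: 0.015 m is 0.3.

```bash
echo '[{"d":[0,0,0.3],"finger_gap":0},{"d":[0,0,0.3],"finger_gap":0},{"finger_gap":0}]' | python3 nudge.py; echo '[{"d":[0,0,0.06],"finger_gap":0},{"d":[0,0,0.06],"finger_gap":0},{"finger_gap":0}]' | python3 nudge.py;echo '[{"d":[0,0,0.04],"finger_gap":0},{"finger_gap":0}]' | python3 nudge.py; python3 go.py
```

```text
clock: 3.5
position: [0.5779, 0.0168, 0.0639]
ee_rot: [-2.301, -2.138, 0.002]
force: [-0.4, -0.1, 0.1]
width: 0.002
gripper_force: 0.0
clock: 3.8
position: [0.5787, 0.017, 0.0589]
ee_rot: [2.301, 2.139, 0.0]
force: [-0.0, -0.2, 1.0]
width: 0.007
gripper_force: 0.0
clock: 4.0
position: [0.5786, 0.017, 0.0567]
ee_rot: [2.301, 2.139, -0.0]
force: [-0.1, 0.8, -0.3]
width: 0.002
gripper_force: 0.0
4.0 [0.5786 0.017  0.0567] F [-0.1  0.8 -0.3] w 0.001502434587765292 yang -4.2 z [ 0. -0. -1.]
```

In the tool's units: 0.0015 m is 0.03.

```bash
for i in 1 2 ; do echo '[{"d":[0,0,0.03],"finger_gap":0},{"finger_gap":0}]' | python3 nudge.py | grep -E 'pos|force:'; done; echo '[{"d":[0,0,0.04],"finger_gap":0},{"finger_gap":0}]' | python3 nudge.py | grep -E 'pos|force:'
```

```text
position: [0.5789, 0.017, 0.0561]
force: [-3.3, -1.9, 13.3]
gripper_force: 6.2
position: [0.5789, 0.0171, 0.0548]
force: [-4.5, -0.4, 13.1]
gripper_force: 6.4
position: [0.5789, 0.0171, 0.0528]
force: [-4.0, -0.0, 13.7]
gripper_force: 6.7
```

In the tool's units: 0.002 m is 0.04.

```bash
echo '[{"d":[0,0,0.04],"finger_gap":0},{"finger_gap":0}]' | python3 nudge.py | grep -E 'pos|force:';  echo '[{"d":[-0.08,0,0],"finger_gap":0},{"d":[-0.16,0,0],"finger_gap":0},{"d":[-0.16,0,0],"finger_gap":0},{"d":[-0.16,0,0],"finger_gap":0},{"d":[-0.16,0,0],"finger_gap":0},{"finger_gap":0}]' | python3 nudge.py | grep -E 'clock|pos|force:'; python3 go.py
python3 - <<'E'
from cell import arm
import cv2,numpy as np
a=arm.get_image('scene')['image'][115:265,160:330];b=arm.get_image('side')['image'][130:250,190:310]
cv2.imwrite('pics/v2.png',np.hstack([cv2.resize(a,(453,400)),cv2.resize(b,(340,400))[:, :340]]))
E
```

```text
position: [0.5789, 0.0171, 0.0509]
force: [-4.3, -0.4, 14.3]
gripper_force: 7.0
clock: 5.4
position: [0.5763, -0.0201, 0.051]
force: [-4.2, -0.0, 13.4]
gripper_force: 7.0
5.4 [ 0.5763 -0.0201  0.051 ] F [-4.2 -0.  13.4] w 0.004712864182594793 yang -4.3 z [ 0.001 -0.001 -1.   ]
```

View pics/v2.png

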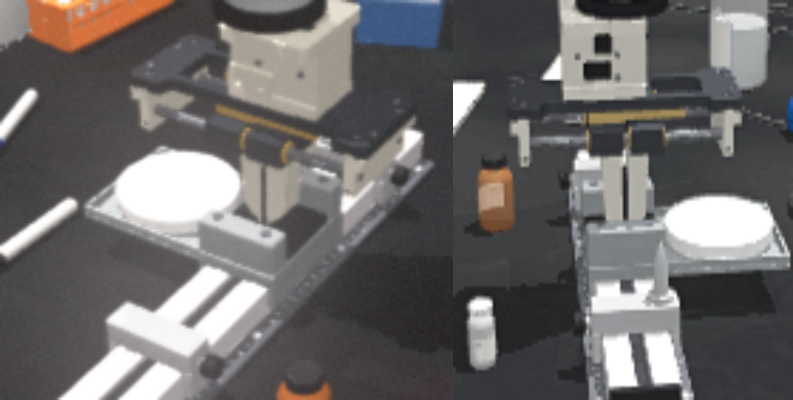

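The picture shows the slider moving with the fingers, with the pad held about 5 mm down and the dish at (180,190) in the left half. I'll keep going, slowing near the stop.

In the tool's units: -0.008 m is -0.16, -0.004 m is -0.08.

```bash
echo '[{"d":[-0.16,0,0],"finger_gap":0},{"d":[-0.16,0,0],"finger_gap":0},{"d":[-0.16,0,0],"finger_gap":0},{"d":[-0.16,0,0],"finger_gap":0},{"d":[-0.16,0,0],"finger_gap":0},{"d":[-0.16,0,0],"finger_gap":0},{"d":[-0.08,0,0],"finger_gap":0},{"finger_gap":0}]' | python3 nudge.py | grep -E 'clock|pos|force:'; for i in 1 2 3 4; do echo '[{"d":[-0.06,0,0],"finger_gap":0},{"finger_gap":0}]' | python3 nudge.py | grep -E 'pos|force:'; done
```

```text
clock: 6.3
position: [0.5727, -0.0716, 0.0511]
force: [-4.1, -0.0, 13.9]
gripper_force: 7.0
position: [0.5726, -0.0739, 0.0511]
force: [-3.4, -0.1, 14.0]
gripper_force: 7.0
position: [0.5723, -0.0768, 0.0511]
force: [-2.7, -0.8, 14.4]
gripper_force: 7.0
position: [0.5723, -0.0786, 0.0512]
force: [-2.9, 3.1, 13.1]
gripper_force: 7.0
position: [0.5724, -0.0797, 0.0513]
force: [-3.0, 7.5, 13.5]
gripper_force: 6.9
```

In the tool's units: -0.003 m is -0.06.

```bash
for i in 1 2 3 4 5; do echo '[{"d":[-0.06,0,0],"finger_gap":0},{"finger_gap":0}]' | python3 nudge.py | grep -E 'pos|force:'; done;python3 - <<'E'
from cell import arm
import cv2,numpy as np
a=arm.get_image('scene')['image'][135:225,220:330];b=arm.get_image('side')['image'][170:240,210:290]
cv2.imwrite('pics/v3.png',np.hstack([cv2.resize(a,(440,360)),cv2.resize(b,(360,360))]))
E
```

```text
position: [0.5727, -0.0821, 0.0515]
force: [-1.9, 8.9, 15.3]
gripper_force: 6.9
position: [0.5728, -0.0849, 0.0516]
force: [-1.5, 8.9, 13.0]
gripper_force: 6.9
position: [0.5728, -0.0879, 0.0516]
force: [-0.6, 10.4, 14.0]
gripper_force: 6.9
position: [0.5728, -0.0909, 0.0517]
force: [-0.7, 9.8, 14.3]
gripper_force: 6.9
position: [0.5726, -0.0937, 0.0517]
force: [-0.3, 10.1, 13.9]
gripper_force: 7.0
```

View pics/v3.png

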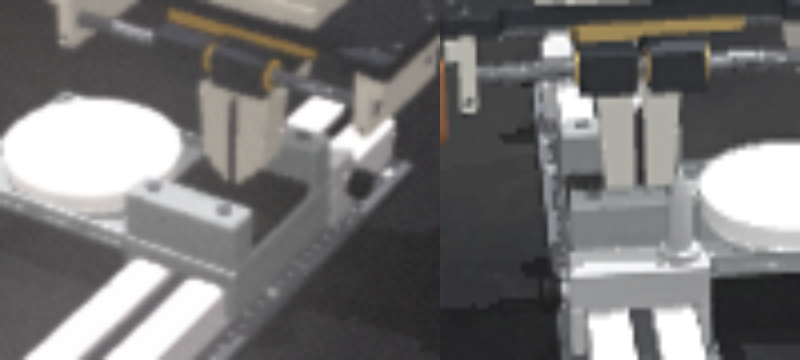

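The slider has reached the post stop: the saddle meets the block at about (335,165) in the left half, and there is a steady 10 N of sliding friction. I'll push a little further to touch the cheek as confirmation.

In the tool's units: -0.002 m is -0.04.

```bash
for i in 1 2 3; do echo '[{"d":[-0.04,0,0],"finger_gap":0},{"finger_gap":0}]' | python3 nudge.py | grep -E 'pos|force:'; done
```

```text
position: [0.5726, -0.0937, 0.0518]
force: [-0.5, 15.2, 12.9]
gripper_force: 9.4
position: [0.5726, -0.0938, 0.0518]
force: [-0.7, 20.7, 13.9]
gripper_force: 12.1
position: [0.5726, -0.0938, 0.0518]
force: [0.3, 24.5, 12.9]
gripper_force: 14.8
```

In the tool's units: 0.003 m is 0.06.

```bash
echo '[{"d":[0.06,0,0],"finger_gap":0},{"finger_gap":0}]' | python3 nudge.py | grep -E 'pos|force:'; echo '[{"d":[0,0,-0.06],"finger_gap":0},{"d":[0,0,-0.06],"finger_gap":0},{"d":[0,0,-0.06],"finger_gap":0},{"d":[0,0,-0.1],"finger_gap":0},{"d":[0,0,-0.2],"finger_gap":0},{"d":[0,0,-0.4],"finger_gap":0},{"d":[0,0,-0.6],"finger_gap":0},{"d":[0,0,-0.6],"finger_gap":0},{"d":[0,0,-0.6],"finger_gap":0},{"finger_gap":0}]' | python3 nudge.py; echo '[{"finger_gap":0},{"finger_gap":0},{"finger_gap":0}]' | python3 nudge.py | grep -E 'clock|pos|force:';python3 - <<'E'
from cell import arm
import cv2,numpy as np
a=arm.get_image('scene')['image'][135:255,190:337];b=arm.get_image('side')['image'][170:240,210:290]
cv2.imwrite('pics/v4.png',np.hstack([cv2.resize(a,(440,360)),cv2.resize(b,(360,360))]))
E
```

```text
position: [0.5726, -0.0938, 0.0518]
force: [0.8, 16.7, 13.3]
gripper_force: 10.6
clock: 10.0
position: [0.5725, -0.1005, 0.188]
ee_rot: [2.297, 2.135, 0.007]
force: [0.6, 0.1, -0.7]
width: 0.005
gripper_force: 0.0
clock: 10.3
position: [0.5692, -0.1007, 0.1825]
force: [-0.2, 0.1, 0.5]
gripper_force: 0.0
```

View pics/v4.png

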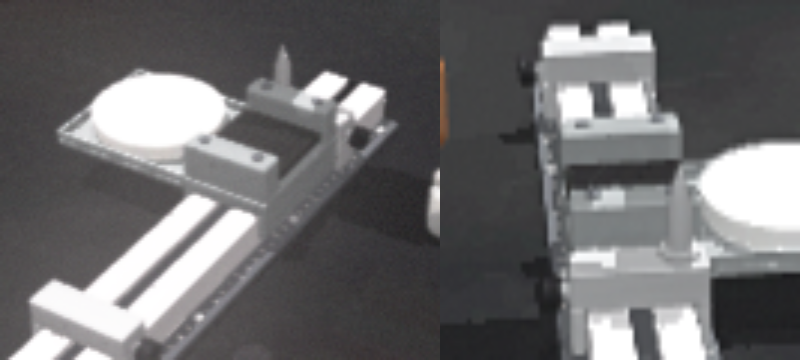

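The slider sits flush against the post stop at about (335,120) in the left half, the pad is up, and the gripper is clear.

```bash
python3 -c "from cell import arm;print(arm.sign_off())"
```

```text
the job is handed in; nothing more can be done
None
```

The slider is against the marked stop, the pad has been let back up so the brake holds it there, the gripper is lifted clear, and the job was handed in at about 10 s on the robot's clock.

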